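# Hang a half-loaded staining carrier level on the draining stand

## Task

The slide-staining carrier in the rinse tray is dripping wet: first swing the drip tray of the draining stand fully home under the peg by pushing it round its pivot until it meets its stop. Then lift the carrier out of the rinse tray and hang it on the peg by the one hole of its grip bar that lets it hang level, with both slide racks still in it. Once it hangs freely, start the draining time by pressing the timer's button fully down, and leave the other things on the bench where they are.

Things in the scene. Friction and masses are not known exactly. Their poses are not given: they have to be found in the camera images.
- carrier: Loose wire staining carrier, 190 mm long (y), 94 mm wide (x), 140 mm high; rim of the basket at 15 mm. Upright grey plastic grip bar along y at its top (z = 90 to 140 mm), 130 mm long, 8 mm thick in x, with a row of five round holes. Origin: centre of the underside, z up. It weighs 105 g without racks, its own centre of gravity at x = y = 0. It may hang either way round
- hole0 (a point): Centre of the hole at the -y end of the carrier's bar: x = 0, y = -46, z = 104 mm in the carrier's frame. All five holes go through the bar along x and are 17 mm in diameter. Above them, z = 113 to 140 mm, the bar is solid: grip it there across its 8 mm, anywhere within y = +-55 mm
- hole1 (a point): Centre of the next hole, y = -23 mm in the carrier's frame
- hole2 (a point): Centre of the middle hole, y = 0
- hole3 (a point): Centre of the next hole, y = +23 mm
- hole4 (a point): Centre of the hole at the +y end, y = +46 mm
- rack_full: Loose white slide rack 84 x 86 x 26 mm packed with glass slides that stand 31 mm high; about 160 g. It stands in one half of the carrier's basket, its centre 46.5 mm from the carrier's middle on the +y or the -y side (differs from start to start), 3 mm above the carrier's underside. Origin: centre of its underside
- rack_empty: Loose white slide rack of the same size, empty: about 20 g. It stands in the other half of the basket, 46.5 mm from the middle. Origin at the centre of its underside
- rinse_tray: White rinse tray, fixed, 125 (x) x 235 (y) mm, 22 mm high, floor 3 mm thick, in which the carrier stands at the start. Origin at the centre of the underside
- stand: Draining stand, fixed: grey base plate 10 mm high, an upright rod 98 mm behind (+x of) the origin that ends 14 mm above the peg, and the peg, which points along the stand's -x axis (roughly towards the robot). Origin on the bench exactly under the peg's axis, near the middle of the peg's free length
- peg: Horizontal steel peg of the stand; its frame equals the stand's, the axis runs along x at z = 185 mm. Diameter 8 mm, with a tapered head of 11 mm diameter at the tip (x = -20 to -29 mm) that keeps the bar from slipping off, and a collar of 21 mm diameter at x = 28 to 33 mm; the carrier's bar shall hang between the two
- peg_seat (a point): Point on the peg's axis, 185 mm above the bench, 32 mm behind the tip: where the middle of the bar's thickness should be
- peg_tip (a point): Front end of the peg, on its axis
- drip_tray (a joint): Angle (rad) of the drip tray about its upright pivot: 0 = fully home under the peg, against its rubber stop; grows as the tray swings out towards the robot (clockwise seen from above), to 0.95 at most. It moves with slight friction (under 5 N at the far end) and stays where it is left
- tray_pivot (a point): Upright pivot axis at the tray's back left corner, at the height of the rim, 33 mm above the bench; in the stand's frame at x = 42, y = 122 mm
- tray_corner (a point): Free front corner of the steel drip tray (110 x 220 mm, walls 13 to 33 mm above the bench), at rim height. With the tray home it lies 97 mm in front of (-x) and 232 mm to the right of (-y) the pivot in the stand's frame, and the long front wall runs from it 220 mm along +y. Push the outside of that wall near this corner
- timer: White interval timer, fixed, 70 (x) x 76 (y) mm, 26 mm high, dark display on its far half and one round black start button on its near half. Origin: centre of the underside
- start_button_top (a point): Centre of the top face of the start button (26 mm across), 40 mm above the bench when released
- start_button (a joint): How far the start button is pressed down (m): 0 released, 0.006 fully down (about 5 N); it springs back
- slide_box: Open carton of microscope slides 32 x 82 x 30 mm, loose bystander
- dropper: Small reagent vial with white cap, 25 mm wide, 66 mm high, loose bystander
- vial_dark: Small dark reagent vial, 33 mm wide, 73 mm high, loose bystander
- forceps: Steel forceps 21 x 125 x 10 mm, loose bystander
- marker_pen: Marker pen 128 mm long, loose bystander

How it is judged:
On the way, in this order (a step that is already met when the one before it is completed fails the run):
1. the drip tray is swung fully home while the carrier still stands in the rinse tray (value of joint drip_tray below 0.06 rad and height (world z) of carrier below 0.02 m and distance of carrier from where it was at the start of the episode below 0.04 m), for 0.2 s.
2. the carrier is lifted out of the rinse tray (height (world z) of carrier above 0.04 m), for 0.1 s.
3. the carrier hangs level by a hole on the peg and the fingers have let go of it (z of peg_seat in the frame of carrier between 0.095 and 0.1145 m and x of peg_seat in the frame of carrier between -0.026 and 0.026 m and angle between carrier's own z axis and vertical below 0.105 rad and z of rack_full in the frame of carrier between -0.002 and 0.009 m and z of rack_empty in the frame of carrier between -0.002 and 0.009 m and contact force between the fingers and carrier below 0.1 N), for 0.3 s.
4. then the timer's button is pressed, with the carrier still hanging level (value of joint start_button above 0.0045 m and z of peg_seat in the frame of carrier between 0.095 and 0.1145 m and x of peg_seat in the frame of carrier between -0.026 and 0.026 m and angle between carrier's own z axis and vertical below 0.105 rad and z of rack_full in the frame of carrier between -0.002 and 0.009 m and z of rack_empty in the frame of carrier between -0.002 and 0.009 m), for 0.05 s.
At the end, for the whole second after the job is handed in: The drip tray is home (within 0.06 rad of its stop). The carrier hangs on the peg, which passes through one of the bar's holes with the bar between the peg's head and collar; it hangs level within 6 degrees, at rest, clear of the drip tray, and both racks sit in the basket (value of joint drip_tray below 0.06 rad and z of peg_seat in the frame of carrier between 0.095 and 0.1145 m and x of peg_seat in the frame of carrier between -0.026 and 0.026 m and angle between carrier's own z axis and vertical below 0.105 rad and z of rack_full in the frame of carrier between -0.002 and 0.009 m and z of rack_empty in the frame of carrier between -0.002 and 0.009 m and contact force between carrier and peg above 1 N and contact force between carrier and drip_tray below 0.1 N and linear speed of carrier below 0.03 m/s and angular speed of carrier below 0.25 rad/s); the robot touches nothing.
It fails at once if one of the five loose bystanders is pushed more than 30 mm away (distance of any of slide_box, dropper, vial_dark, forceps, marker_pen from where it was at the start of the episode above 0.03 m).
It fails at once if a slide rack is tipped over (angle between any of rack_full, rack_empty's own z axis and vertical above 0.8 rad).
It also fails if it takes over 58 s, if anything falls off the work surface, if the arm or the gripper's body presses on something with over 40 N, if the wrist force passes 120 N, or if a joint passes its speed limit or range.

## Robot

A 6-joint arm with a two-finger parallel gripper is mounted at the origin on a cart in front of the work surface, level with it; the furniture and walls round the work are solid. World frame = base frame: x ahead of the robot, y to its left, z up, the work surface at z = 0. Lengths are in m, angles in rad, forces in N, time in s.
With the tool pointing down it reaches from about 0.325 to 0.875 m from the base axis. Payload 4.4 kg.
Tool frame: the origin (TCP) lies midway between the tips of the shut fingers; the grasp point (between the pads) lies 19 mm behind it; y points along the fingers, x is the direction in which the jaws open and shut, and the axes are right-handed (so a half turn about y gives the same grasp; the last joint's range is limited). The gripper opens to 85 mm and grips with 20 to 120 N. Pads are 22 mm wide; open, the fingers measure 114 mm over their backs; the gripper's body (76 mm by 85 mm) begins 54 mm behind the grasp point. The pads swing forward as they close: fully open they stand 13 mm farther back than shut.
Start: joints at [-1.452, 0.207, 1.542, -0, 1.393, -0.15], TCP at [0.153, -0.554, 0.231] pointing down, gripper open.
Joint ranges: [-2.73, 2.73], [-0.86, 2.22], [0.23, 2.46], [-1.11, 4.25], [0.08, 2.63], [-2.82, 2.82]. Speed limits (rad/s): [2.79, 2.79, 3.14, 3.14, 3.14, 3.14].

## Interface

Orientations are given as a unit quaternion [x, y, z, w].
In Python, from rig import r gives the robot as it stands. Calls block until the motion is done:
- r.reach(position, orientation): joint-space move of the TCP to a pose.
- r.line_to(position, speed=0.15, rotation=None, guard=None): straight line of the TCP; rotation=None keeps the orientation; speed is the mean speed in m/s. With guard (N) it stops when the force on the tool has changed by that much, and returns True; else False.
- r.goto_joints(angles): joint-space move.
- r.grip(opening, grasp_force=None): finger opening in m; grasp_force is the grip in N (None keeps the last); returns when the fingers have stopped.
- r.sleep(seconds).
- r.solve_ik(position, orientation): joint angles nearest the present ones, or None.
- r.read_state(): the state.
- r.camera(name): name is "scene" or "side" or "wrist"; returns (picture, depth): 420x560x3 uint8, red, green, blue; 420x560 float32, m along the optical axis (not along the pixel's ray), 0 where there is no reading.
- r.camera_params(name): a dict with "vertical_fov" (degrees; the focal length in pixels is half the picture's height over the tangent of half this angle, whatever the lens; pixels are square), "cx", "cy" (the principal point, pixels), "rvec" (rotation vector, rad) and "tvec" (3), from world to camera coordinates, as OpenCV has them. Camera axes: x right, y down, z forward; pixel columns grow to the right and rows downward; lengths in m; the calibration is good to about 2 mm. A picture is of the moment at which its call begins: read the wrist's pose just before it. camera_params takes no time and is no camera call; for the wrist camera it gives the pose at the moment of the call.
A pose or a line that the arm cannot do raises r.IKError and nothing moves.
- r.sign_off(): hands the job in, once; it reports no verdict.
The state is a dict: "time": time; "joint_pos": joint angles; "joint_velocities": joint speeds; "joint_efforts": joint torques, N m; "eef_pos": TCP position; "ee_rot": TCP orientation; "ft_force": force on the tool from outside, world axes, zero at the start; "wrist_torque": the same for the moment, N m; "opening": finger opening in m.
Only numpy, scipy, OpenCV 4.12 (cv2) and the standard library are available. Lean on these libraries where they do the work, as an engineer would, in place of code of your own. Each camera call takes 0.05 s, during which the arm holds its last target.

## Working session

There is one attempt and no reset: what is moved stays moved. The work goes in short steps, each a Python script; the robot and the scene stay as the last script left them, time stands still between calls to the robot, and variables do not carry over. Pictures are saved under pics/ and viewed, and the job is handed in when it is done.

```bash
ls; mkdir -p pics; cat > h.py <<'E'
import numpy as np, cv2
from rig import r
def params(n):
    p=r.camera_params(n); f=210/np.tan(np.radians(p["vertical_fov"])/2)
    R,_=cv2.Rodrigues(np.array(p["rvec"],float)); return f,p["cx"],p["cy"],R,np.array(p["tvec"],float)
def plane(P,u,v,z):
    f,cx,cy,R,t=P; d=R.T@np.array([(u-cx)/f,(v-cy)/f,1]); o=-R.T@t
    return o+d*(z-o[2])/d[2]
def depthpt(P,D,u,v):
    f,cx,cy,R,t=P; z=D[v,u]; return R.T@(np.array([(u-cx)/f*z,(v-cy)/f*z,z])-t)
def cloud(P,D):
    f,cx,cy,R,t=P; v,u=np.mgrid[:D.shape[0],:D.shape[1]]
    X=np.stack([(u-cx)/f*D,(v-cy)/f*D,D],-1)-t; X=X@R; X[D<=0]=np.nan; return X
def proj(P,X):
    f,cx,cy,R,t=P; c=R@np.array(X)+t; return c[0]/c[2]*f+cx,c[1]/c[2]*f+cy
def shot(n,name):
    P=params(n); im,D=r.camera(n); cv2.imwrite("pics/"+name+".png",im[:,:,::-1]); np.savez("pics/"+name+".npz",im=im,D=D,f=P[0],cx=P[1],cy=P[2],R=P[3],t=P[4]); return P,im,D
def load(name):
    z=np.load("pics/"+name+".npz"); return (float(z["f"]),float(z["cx"]),float(z["cy"]),z["R"],z["t"]),z["im"],z["D"]
E
python3 - <<'E'
from h import *
for n in("scene","side","wrist"):
    P,im,D=shot(n,n+"0"); print(n,P[0],-P[3].T@P[4], (D>0).mean(), r.camera_params(n))
print(r.read_state())
E
```

```text
pics
scene 462.24125604280925 [-0.59204664 -0.88255535  0.94793343] 0.99625 {'vertical_fov': 48.86537698887322, 'cx': 284.9238576620866, 'cy': 211.99354179163893, 'rvec': array([ 1.91234285, -0.95421977,  0.53497164]), 'tvec': array([-0.32767304,  0.32597268,  1.3469867 ])}
side 382.552209613288 [0.04442669 0.96976538 0.72718794] 0.9959863945578231 {'vertical_fov': 57.52870093078154, 'cx': 287.8558330284668, 'cy': 213.73644674567782, 'rvec': array([ 0.56814614, -2.43278643,  1.44430866]), 'tvec': array([0.4933172 , 0.23094675, 1.08375397])}
wrist 320.5530270987275 [ 0.22471823 -0.53399908  0.37349035] 0.9960034013605442 {'vertical_fov': 66.45904483990111, 'cx': 282.23688807422593, 'cy': 210.98842882118075, 'rvec': array([-2.30395862,  1.75302268,  0.26385983]), 'tvec': array([-0.57397062, -0.03838229,  0.38001031])}
{'time': 0.15, 'joint_pos': array([-1.45149232e+00,  2.07273169e-01,  1.54262887e+00, -2.45431943e-05,
        1.39351109e+00, -1.50528931e-01]), 'joint_velocities': array([-0.00072249, -0.00144169, -0.00408126,  0.00104332, -0.00080037,
       -0.00141145]), 'joint_efforts': array([ 1.02633992e-03, -3.83510578e+01, -2.92036253e+01, -1.69715286e-04,
        6.52496718e-03,  1.61205662e-05]), 'eef_pos': array([ 0.15317234, -0.55360885,  0.23036328]), 'ee_rot': array([-0.56225453,  0.42865521, -0.42774702,  0.56316698]), 'ft_force': array([0.23866682, 0.09967212, 0.66533916]), 'wrist_torque': array([-0.01234105, -0.0059997 ,  0.01399085]), 'opening': 0.08500016389435724}
```

View pics/scene0.png

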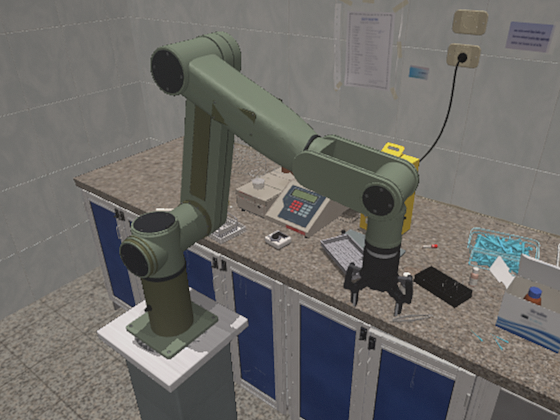

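View pics/side0.png

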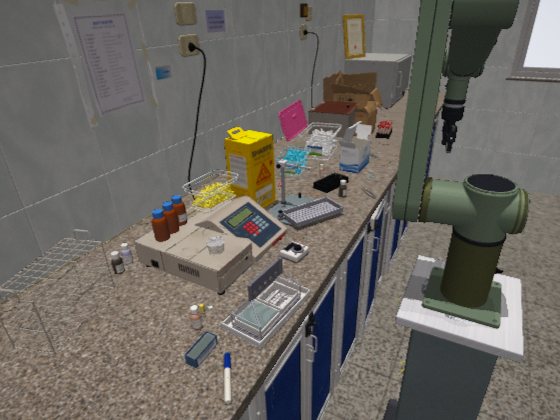

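View pics/wrist0.png

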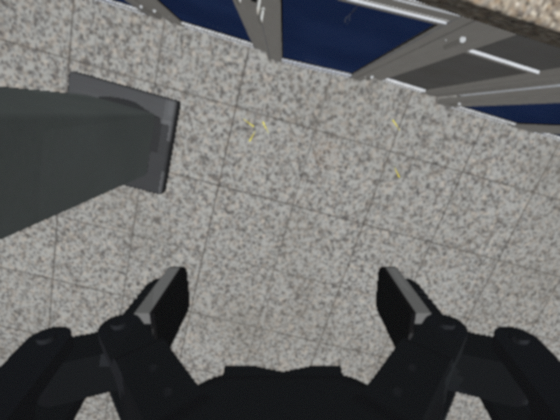

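The side view shows the carrier in its tray at about (265,308), the timer at (294,251), the stand rod at (282,180) and the swung-out drip tray at (310,212). I'll enlarge these areas.

```bash
python3 - <<'E'
import cv2
im=cv2.imread("pics/side0.png")
cv2.imwrite("pics/s0a.png",cv2.resize(im[230:400,170:370],None,fx=4,fy=3.5,interpolation=cv2.INTER_CUBIC)[:600,:800])
cv2.imwrite("pics/s0b.png",cv2.resize(im[140:270,230:400],None,fx=4.5,fy=4.5,interpolation=cv2.INTER_CUBIC))
E
```

```text
(no output)
```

View pics/s0a.png

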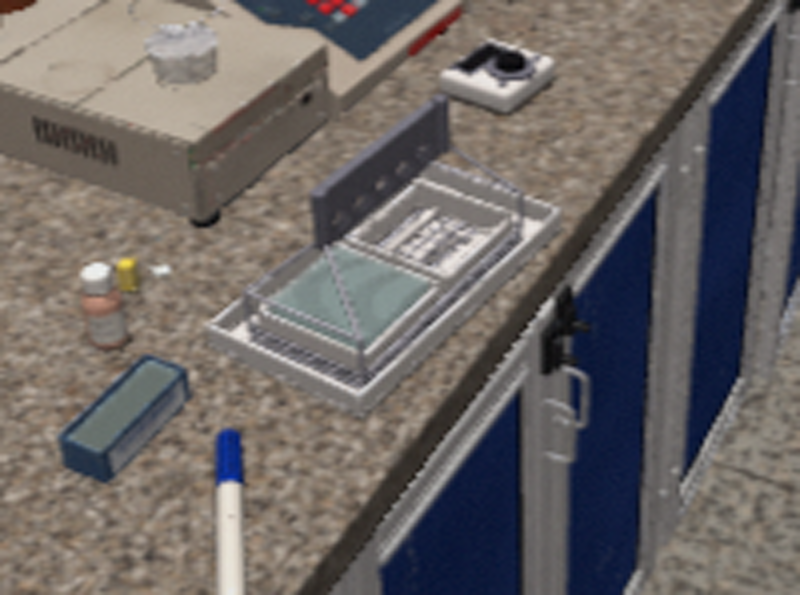

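View pics/s0b.png

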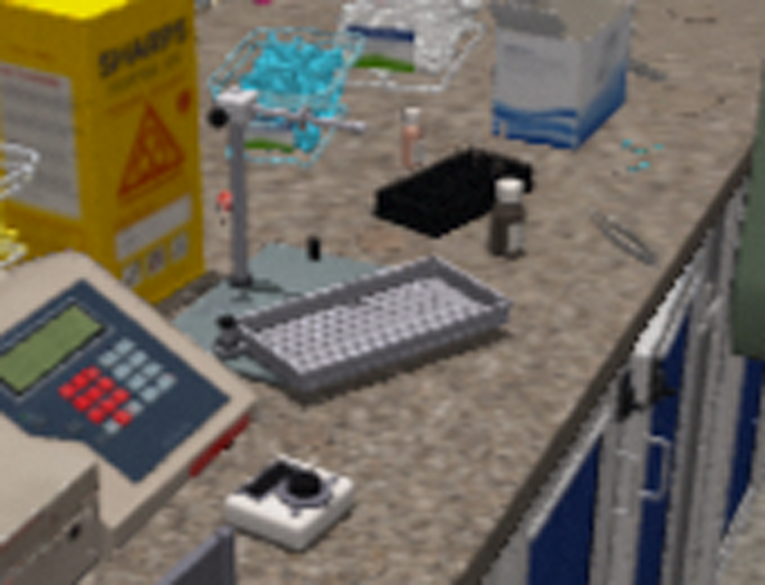

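```bash
python3 - <<'E'
from h import *
P,im,D=load("side0")
def b(x,y): return round(230+x/4.5),round(140+y/4.5)
def a(x,y): return round(170+x/4),round(230+y/3.5)
def show(n,uv,z=None):
    u,v=uv; print(n,uv,depthpt(P,D,u,v).round(3), plane(P,u,v,z).round(3) if z is not None else '')
show("rodtop",b(238,98)); 
for x in range(250,368,12): show("peg",b(x,105+(x-255)*0.21),.185)
show("pivot",b(228,325),.033); show("tray R front",b(508,300),.033); show("tray back R",b(435,260),.033); show("tray left front",b(303,385),.033)
show("stop",b(315,245))
show("button",b(304,482),.040); 
for p in((228,500),(280,458),(353,490),(300,548)): show("timer",b(*p),.026)
show("bar ends",a(318,190),.143);show("bar end",a(446,105),.143);
for p in((208,328),(362,392),(558,212),(440,172)): show("rtray",a(*p),.022)
show("pen",a(230,440),.01);show("slidebox",a(125,410),.03);show("dropper",a(97,272),.066);show("dark",b(510,190),.073);show("forceps",b(625,240),.005)
show("scale corner",a(205,150));show("scale corner",a(325,60));show("console",b(250,400));show("console",b(215,450))
show("sharps", b(200,270)); show("sharps top", b(195,10)); show("blackbox",b(435,225),.02);show("edge",a(380,520),0);show("edge",a(720,30),0)
show("blue box",b(570,140))
E
```

```text
rodtop (283, 162) [ 0.713 -0.281  0.194] 
peg (286, 163) [ 0.704 -0.289  0.188] [ 0.708 -0.296  0.185]
peg (288, 164) [ 0.697 -0.29   0.185] [ 0.696 -0.289  0.185]
peg (291, 164) [ 0.682 -0.289  0.187] [ 0.685 -0.294  0.185]
peg (294, 165) [ 0.666 -0.281  0.189] [ 0.67  -0.289  0.185]
peg (296, 165) [ 0.653 -0.273  0.193] [ 0.663 -0.293  0.185]
peg (299, 166) [ 0.646 -0.285  0.186] [ 0.647 -0.288  0.185]
peg (302, 166) [ 0.634 -0.287  0.187] [ 0.637 -0.292  0.185]
peg (304, 167) [ 0.624 -0.283  0.186] [ 0.625 -0.286  0.185]
peg (307, 168) [ 0.613 -0.286  0.183] [ 0.61  -0.281  0.185]
peg (310, 168) [ 0.6   -0.286  0.185] [ 0.6   -0.286  0.185]
pivot (281, 212) [ 0.664 -0.162  0.04 ] [ 0.671 -0.173  0.033]
tray R front (343, 207) [ 0.489 -0.375 -0.001] [ 0.469 -0.313  0.033]
tray back R (327, 198) [ 0.559 -0.371  0.028] [ 0.556 -0.361  0.033]
tray left front (297, 226) [ 0.58  -0.127  0.017] [ 0.568 -0.102  0.033]
stop (300, 194) [ 0.682 -0.368  0.024] 
button (298, 247) [0.501 0.028 0.039] [0.501 0.029 0.04 ]
timer (281, 251) [0.552 0.052 0.023] [0.55  0.055 0.026]
timer (292, 242) [
[... 612 characters left out ...]
 [0.529 0.496 0.03 ]
dropper (194, 308) [0.6   0.427 0.066] [0.6   0.428 0.066]
dark (343, 182) [ 0.527 -0.471  0.066] [ 0.522 -0.456  0.073]
forceps (369, 193) [ 0.432 -0.551 -0.001] [ 0.428 -0.538  0.005]
scale corner (221, 273) [0.609 0.297 0.083] 
scale corner (251, 247) [0.604 0.148 0.081] 
console (286, 229) [ 0.592 -0.062  0.036] 
console (278, 240) [ 0.594 -0.005  0.022] 
sharps (274, 200) [ 0.778 -0.31   0.001] 
sharps top (273, 142) [ 1.164 -1.     0.006] 
blackbox (327, 190) [ 0.602 -0.48   0.011] [ 0.595 -0.461  0.02 ]
edge (265, 379) [ 0.392  0.443 -0.066] [0.363 0.487 0.   ]
edge (350, 239) [ 0.384 -0.154 -0.003] [ 0.383 -0.15   0.   ]
blue box (357, 171) [ 0.55  -0.744  0.012]
```

```bash
cat >> h.py <<'E'
from scipy.spatial.transform import Rotation as Ro
def Q(yaw):
    "tool down; tool x (jaw) at yaw from world x"
    x=np.array([np.cos(yaw),np.sin(yaw),0]); y=np.array([0,0,-1.]); return Ro.from_matrix(np.stack([x,y,np.cross(x,y)],1)).as_quat()
def pose():
    s=r.read_state(); return np.round(s["eef_pos"],4),np.round(s["joint_pos"],3),round(s["time"],2),np.round(s["ft_force"],1),round(s["opening"],4)
E
python3 - <<'E'
from h import *
s=r.read_state(); Rt=Ro.from_quat(s["ee_rot"]).as_matrix(); P=params("wrist")
print(Rt.round(2)); print("cam in tool", (Rt.T@(-P[3].T@P[4]-s["eef_pos"])).round(4)); print("cam axes in tool (cols)\n",(Rt.T@P[3].T).round(3))
for yaw in (np.pi/2,-np.pi/2,0,np.pi):
  for p in ([.42,-.27,.35],[.40,.3,.3],[.62,-.31,.21]):
    print(yaw,p,None if (q:=r.solve_ik(p,Q(yaw))) is None else np.round(q,2))
E
```

```text
[[ 0.27 -0.    0.96]
 [-0.96  0.    0.27]
 [-0.   -1.    0.  ]]
cam in tool [-0.     -0.1433  0.0742]
cam axes in tool (cols)
 [[ 1.    -0.    -0.   ]
 [-0.    -0.292  0.956]
 [-0.    -0.956 -0.292]]
1.5707963267948966 [0.42, -0.27, 0.35] [-0.74 -0.03  1.55 -0.    1.62 -2.32]
1.5707963267948966 [0.4, 0.3, 0.3] [ 0.47 -0.    1.63 -0.    1.52 -1.1 ]
1.5707963267948966 [0.62, -0.31, 0.21] [-0.59  0.47  1.24 -0.    1.43 -2.16]
-1.5707963267948966 [0.42, -0.27, 0.35] [-0.74 -0.03  1.55 -0.    1.62  0.83]
-1.5707963267948966 [0.4, 0.3, 0.3] [ 0.47 -0.    1.63 -0.    1.52  2.04]
-1.5707963267948966 [0.62, -0.31, 0.21] [-0.59  0.47  1.24 -0.    1.43  0.98]
0 [0.42, -0.27, 0.35] [-0.74 -0.03  1.55 -0.    1.62 -0.74]
0 [0.4, 0.3, 0.3] [ 0.47 -0.    1.63 -0.    1.52  0.47]
0 [0.62, -0.31, 0.21] [-0.59  0.47  1.24 -0.    1.43 -0.59]
3.141592653589793 [0.42, -0.27, 0.35] [-0.74 -0.03  1.55 -0.    1.62  2.4 ]
3.141592653589793 [0.4, 0.3, 0.3] [ 0.47 -0.    1.63 -0.    1.52 -2.67]
3.141592653589793 [0.62, -0.31, 0.21] [-0.59  0.47  1.24 -0.    1.43  2.55]
```

```bash
python3 - <<'E'
from h import *
r.reach([.50,-.22,.33],Q(0)); r.grip(0.0)
P,im,D=shot("wrist","w1"); print(pose())
E
```

```text
(array([ 0.5   , -0.2199,  0.33  ]), array([-0.573,  0.086,  1.477,  0.   ,  1.579, -0.573]), 2.76, array([-0. , -1.5, -0.7]), -0.0004)
```

View pics/w1.png

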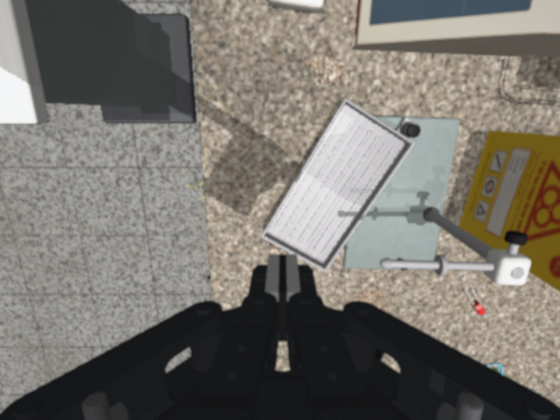

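The peg tip is at (384,263), the collar at (443,266), the rod block at (512,267), the pivot at (409,130) and the tray's free front corner at (264,236).

```bash
python3 - <<'E'
from h import *
P,im,D=load("w1")
cv2.imwrite("pics/w1c.png",cv2.resize(im[90:290,250:450,::-1],None,fx=3,fy=3,interpolation=cv2.INTER_CUBIC))
X=cloud(P,D)
m=(abs(X[...,2]-.187)<.012)&(X[...,0]>.56)&(X[...,0]<.69)
m&=(np.arange(420)[:,None]>240)&(np.arange(420)[:,None]<290)&(np.arange(560)[None]>340)
v,u=np.nonzero(m); print(u.min(),u.max(),v.min(),v.max())
for c in range(u.min(),u.max()+1,4):
    vv=v[u==c]; p=plane(P,c,vv.mean(),.185); print(c,vv.mean().round(1),len(vv),p.round(4),X[int(vv.mean()),c].round(3))
for n,a,z in(("piv",(409,130),.033),("cornF",(264,236),.033),("cornB",(328,269),.033),("leftF",(345,101),.033)): print(n,plane(P,*a,z).round(4),X[a[1],a[0]].round(3))
E
```

```text
380 477 254 275
380 262.5 4 [ 0.5963 -0.2868  0.185 ] [ 0.596 -0.287  0.184]
384 262.5 10 [ 0.6002 -0.2868  0.185 ] [ 0.599 -0.284  0.189]
388 263.0 11 [ 0.6042 -0.2873  0.185 ] [ 0.602 -0.284  0.191]
392 262.5 8 [ 0.6081 -0.2868  0.185 ] [ 0.607 -0.285  0.188]
396 263.0 9 [ 0.6121 -0.2873  0.185 ] [ 0.611 -0.286  0.189]
400 263.0 9 [ 0.6161 -0.2873  0.185 ] [ 0.615 -0.286  0.188]
404 263.5 8 [ 0.6201 -0.2879  0.185 ] [ 0.618 -0.285  0.19 ]
408 263.5 8 [ 0.6241 -0.2879  0.185 ] [ 0.622 -0.286  0.189]
412 263.5 8 [ 0.628  -0.2879  0.185 ] [ 0.626 -0.285  0.189]
416 263.5 8 [ 0.632  -0.2879  0.185 ] [ 0.63  -0.285  0.189]
420 263.5 8 [ 0.6359 -0.2879  0.185 ] [ 0.634 -0.285  0.19 ]
424 263.5 8 [ 0.6399 -0.2879  0.185 ] [ 0.638 -0.285  0.189]
428 263.5 8 [ 0.6439 -0.2879  0.185 ] [ 0.642 -0.286  0.189]
432 264.0 9 [ 0.6479 -0.2884  0.185 ] [ 0.646 -0.287  0.189]
436 264.0 19 [ 0.6518 -0.2884  0.185 ] [ 0.65  -0.286  0.189]
440 264.0 21 [ 0.6558 -0.2884  0.185 ] [ 0.654 -0.286  0.189]
444 264.5 20 [ 0.6598 -0.289   0.185 ] [ 0.654 -0.284  0.195]
448 264.5 8 [ 0.6638 -0.289   0.185 ] [ 0.661 -0.286  0.189]
452 264.5 8 [ 0.6678 -0.289   0.185 ] [ 0.666 -0.287  0.188]
456 264.5 8 [ 0.6717 -0.289   0.185 ] [ 0.669 -0.287  0.189]
460 264.5 8 [ 0.6757 -0.289   0.185 ] [ 0.673 -0.287  0.188]
464 264.5 8 [ 0.6796 -0.289   0.185 ] [ 0.677 -0.286  0.189]
468 265.0 9 [ 0.6837 -0.2895  0.185 ] [ 0.682 -0.288  0.188]
472 265.0 9 [ 0.6877 -0.2895  0.185 ] [ 0.685 -0.287  0.189]
476 265.0 7 [ 0.6916 -0.2895  0.185 ] [ 0.689 -0.287  0.189]
piv [ 0.6685 -0.1671  0.033 ] [ 0.664 -0.167  0.044]
cornF [ 0.4727 -0.3185  0.033 ] [ 0.473 -0.318  0.034]
cornB [ 0.5691 -0.3721  0.033 ] [ 0.574 -0.389  0.001]
leftF [ 0.5811 -0.1305  0.033 ] [ 0.581 -0.131  0.035]
```

View pics/w1c.png

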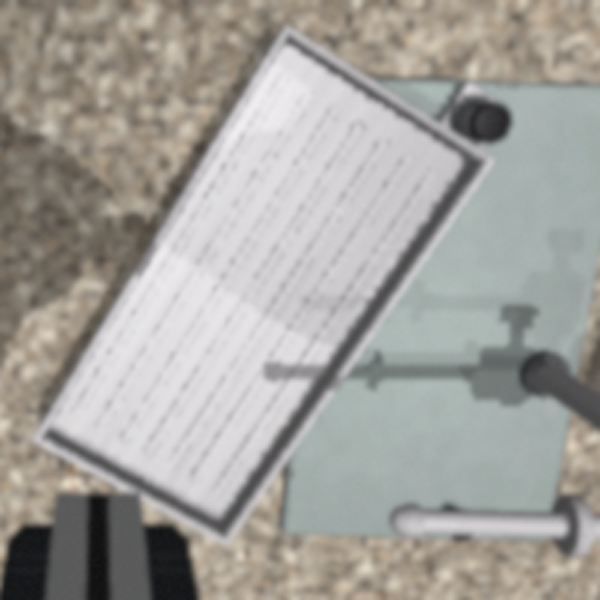

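```bash
python3 - <<'E'
from h import *
c=np.array([.667,-.167]); ys=-.028
def pt(th,d,z,al=27):
    a=ys-th; R=np.array([[np.cos(a),-np.sin(a)],[np.sin(a),np.cos(a)]]); return [*(c+R@np.array([-.097-d,-.232+al/1e3])),z]
q=Q(np.pi/2)
r.reach(pt(.5,.045,.10),q); print(pose())
r.line_to(pt(.5,.045,.020),.2)
print(r.line_to(pt(.25,.012,.020),.12,guard=25),pose())
print(r.line_to(pt(.06,.012,.020),.12,guard=25),pose())
print(r.line_to(pt(-.06,.012,.020),.05,guard=12),pose())
P,im,D=shot("side","s2")
E
python3 - <<'E'
import cv2
im=cv2.imread("pics/s2.png")
cv2.imwrite("pics/s2b.png",cv2.resize(im[120:270,220:420],None,fx=4,fy=4,interpolation=cv2.INTER_CUBIC))
E
```

```text
(array([ 0.4417, -0.2729,  0.1006]), array([-0.72 ,  0.238,  1.798,  0.   ,  1.104, -2.291]), 4.28, array([ 0.9, -0.9,  0.2]), 0.0)
False (array([ 0.506 , -0.3339,  0.0204]), array([-7.260e-01,  5.150e-01,  1.608e+00,  1.000e-03,  1.018e+00,
       -2.297e+00]), 5.72, array([-0.6, -0. , -0.8]), -0.0)
False (array([ 0.54  , -0.3611,  0.0198]), array([-0.722,  0.59 ,  1.488,  0.   ,  1.064, -2.293]), 6.24, array([-0.5,  0.5, -0.5]), -0.0001)
True (array([ 0.5567, -0.3708,  0.0187]), array([-7.160e-01,  6.300e-01,  1.425e+00, -2.000e-03,  1.096e+00,
       -2.287e+00]), 6.71, array([0. , 0.6, 0.6]), -0.0002)
```

View pics/s2b.png

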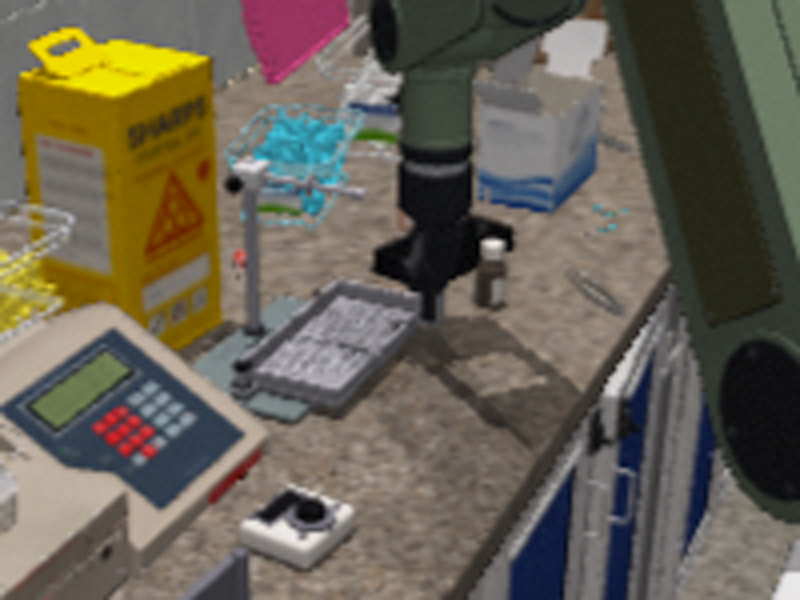

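Guard tripped where the stop was expected. I'll back off and check from above on the way to the carrier.

```bash
python3 - <<'E'
from h import *
p=r.read_state()["eef_pos"]
r.line_to([p[0]-.03,p[1],p[2]],.2); r.line_to([p[0]-.05,p[1]+.05,.15],.3)
r.reach([.50,-.22,.33],Q(0)); P,im,D=shot("wrist","w3"); print(pose())
E
```

```text
(array([ 0.4997, -0.2201,  0.3286]), array([-0.573,  0.088,  1.478, -0.   ,  1.579, -0.573]), 9.23, array([0.4, 0.2, 0.4]), -0.0001)
```

View pics/w3.png

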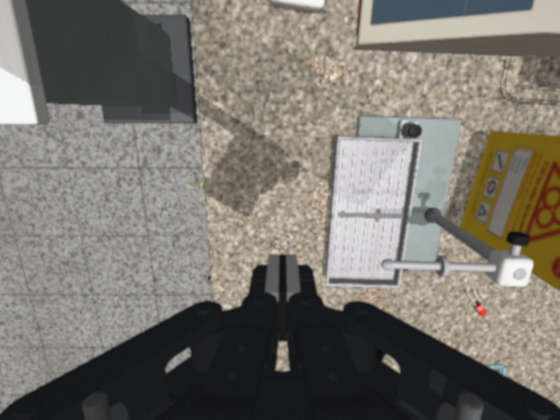

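```bash
python3 - <<'E'
from h import *
P,im,D=load("w3")
pts={n:plane(P,*a,.033)[:2] for n,a in dict(FL=(340,137),FR=(328,285),BR=(399,287),BL=(418,139)).items()}
for k,v in pts.items(): print(k,v.round(4))
d=pts["FL"]-pts["FR"]; print(np.linalg.norm(d),np.degrees(np.arctan2(d[1],d[0])))
d=pts["BR"]-pts["FR"];print(np.linalg.norm(d),np.degrees(np.arctan2(d[1],d[0])))
# base plate corners z=.01
for a in((359,117),(460,118)): print(plane(P,*a,.01).round(4))
r.grip(.05)
r.reach([.45,.26,.36],Q(0)); P,im,D=shot("wrist","w4"); print(pose())
E
```

```text
FL [ 0.5757 -0.1758]
FR [ 0.5689 -0.3981]
BR [ 0.6783 -0.4014]
BL [ 0.6801 -0.1784]
0.22238213277703237 88.24325751067992
0.10946437578078991 -1.7145295414764132
[ 0.6045 -0.1504  0.01  ]
[ 0.744  -0.1517  0.01  ]
(array([0.4505, 0.2591, 0.3598]), array([ 0.355,  0.018,  1.489, -0.   ,  1.635,  0.357]), 11.57, array([ 0.1,  0.2, -0.1]), 0.0501)
```

View pics/w4.png

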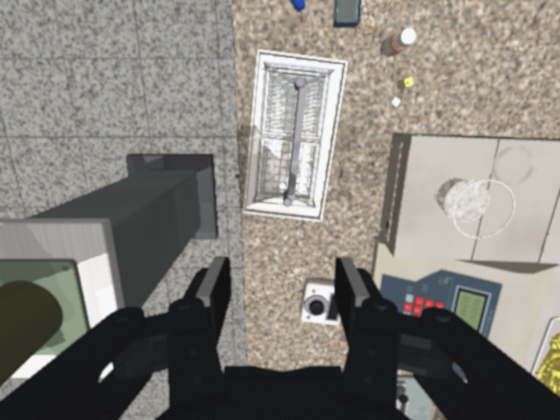

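The tray's front wall is at 88.2°, which matches the peg's yaw of −1.6°, so it's home. In this view the grip bar runs (301,85)–(290,203) and the button is at (317,307).

```bash
python3 - <<'E'
from h import *
P,im,D=load("w4"); X=cloud(P,D)
cv2.imwrite("pics/w4c.png",cv2.resize(im[40:230,230:360,::-1],None,fx=3,fy=3,interpolation=cv2.INTER_CUBIC))
m=(abs(X[...,2]-.143)<.006)&(X[...,0]>.38)&(X[...,0]<.54)&(X[...,1]>.15)&(X[...,1]<.45)
p=X[m]; print(len(p),p[:,2].mean()); 
v,u=np.nonzero(m)
q=np.array([plane(P,a,b,.143)[:2] for a,b in zip(u,v)])
for S in(p[:,:2],q):
    mu=S.mean(0); w,V=np.linalg.eigh(np.cov((S-mu).T)); d=V[:,1]*np.sign(V[1,1]); t=(S-mu)@d; n=(S-mu)@np.array([d[1],-d[0]])
    print(mu.round(4),d.round(3),"yaw",np.degrees(np.arctan2(-d[0],d[1])).round(2),t.min().round(4),t.max().round(4),n.min().round(4),n.max().round(4), "mid",(mu+d*(t.min()+t.max())/2).round(4))
m=(abs(X[...,2]-.040)<.004)&(X[...,0]>.44)&(X[...,0]<.56)&(X[...,1]>-.05)&(X[...,1]<.1)
print("button",X[m].mean(0).round(4),m.sum(),X[m].min(0).round(3),X[m].max(0).round(3))
for a in((260,51),(346,61),(324,220),(246,213)): print(plane(P,*a,.022).round(4))
E
```

```text
997 0.140060648950942
[0.466  0.3033] [0.099 0.995] yaw -5.7 -0.0746 0.0673 -0.0086 0.0047 mid [0.4656 0.2996]
[0.4659 0.3035] [0.099 0.995] yaw -5.71 -0.0747 0.0669 -0.0085 0.0046 mid [0.4655 0.2997]
button [0.5069 0.0237 0.04  ] 171 [0.494 0.011 0.036] [0.52  0.035 0.042]
[0.4199 0.4144 0.022 ]
[0.5377 0.4018 0.022 ]
[0.5159 0.1716 0.022 ]
[0.3928 0.1833 0.022 ]
```

View pics/w4c.png

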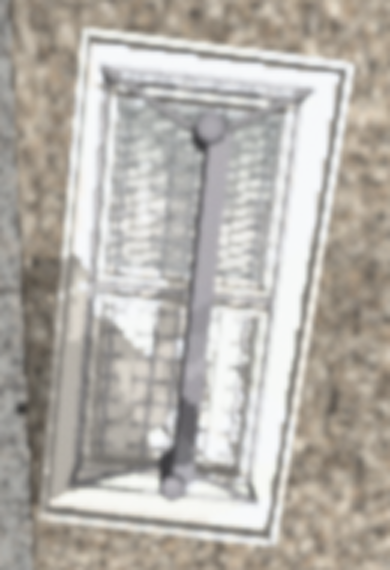

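```bash
python3 - <<'E'
from h import *
q=Q(np.radians(-5.7)); x,y=.4655,.2997
r.reach([x,y,.20],q); r.line_to([x,y,.115],.15); print(pose())
r.grip(.0,grasp_force=80); print(pose())
r.line_to([x,y,.135],.05); r.line_to([x,y,.225],.15); r.sleep(.2); print(pose())
shot("side","s5"); shot("wrist","w5")
im=cv2.imread("pics/s5.png")
cv2.imwrite("pics/s5b.png",cv2.resize(im[190:350,190:350],None,fx=3.7,fy=3.7,interpolation=cv2.INTER_CUBIC))
E
```

```text
(array([0.4669, 0.3002, 0.1168]), array([0.415, 0.284, 1.7  , 0.   , 1.154, 0.515]), 12.99, array([-1. , -0.2,  0.3]), 0.0501)
(array([0.4666, 0.3   , 0.1162]), array([ 0.416,  0.285,  1.701, -0.   ,  1.154,  0.515]), 13.45, array([ 1.4, -0.7,  3.3]), 0.0061)
(array([0.4646, 0.2993, 0.2233]), array([0.416, 0.168, 1.604, 0.   , 1.373, 0.515]), 14.95, array([ 0.7, -0.5, -3.5]), 0.0066)
```

View pics/s5b.png

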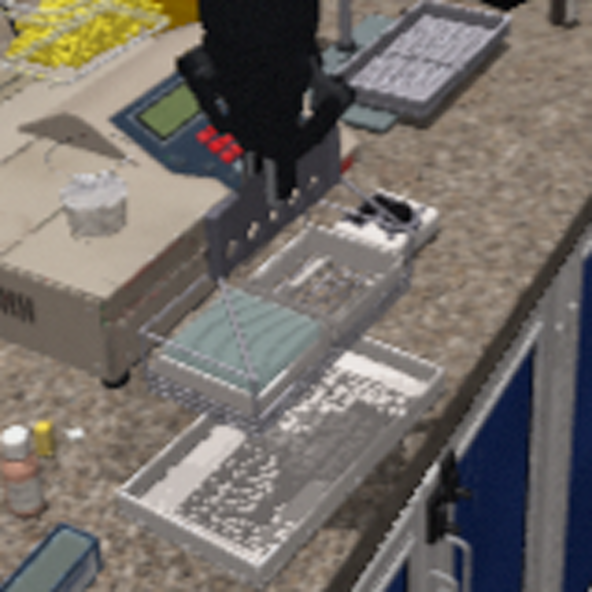

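View pics/w5.png

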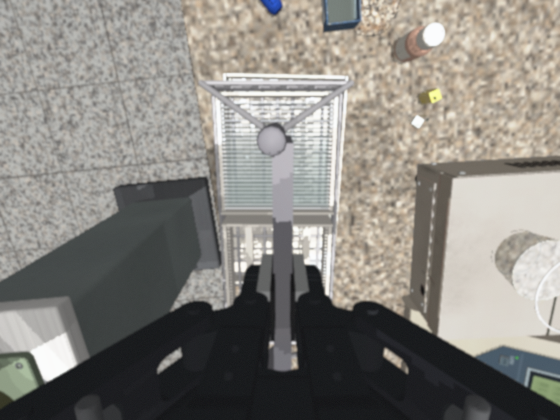

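Carrier lifted with both racks in. I'll measure the bar's tilt and the hole positions in the hand.

```bash
python3 - <<'E'
from h import *
P,im,D=load("w5"); X=cloud(P,D)
for v in range(150,255,12):
    print(v,X[v,281].round(4),X[v,285].round(4))
v=np.arange(150,250); pts=X[v,284]; k=np.polyfit(pts[:,1],pts[:,2],1); print("tilt deg",np.degrees(np.arctan(k[0])))
print("knob",X[138,272].round(4), "bar end ~", X[140,287].round(3))
P,im,D=load("s5"); 
g=cv2.resize(im[225:270,240:290,::-1],None,fx=14,fy=13,interpolation=cv2.INTER_CUBIC); cv2.imwrite("pics/s5c.png",g)
E
```

```text
150 [0.4703 0.3609 0.251 ] [0.4717 0.3604 0.2477]
162 [0.4698 0.3562 0.2476] [0.4713 0.356  0.2473]
174 [0.4693 0.3515 0.2465] [0.4708 0.3514 0.2467]
186 [0.4689 0.347  0.247 ] [0.4704 0.3468 0.2469]
198 [0.4684 0.342  0.246 ] [0.4699 0.3423 0.2477]
210 [0.4679 0.3375 0.2473] [0.4695 0.3376 0.2481]
222 [0.4674 0.3322 0.246 ] [0.469  0.3323 0.2469]
234 [0.4668 0.3269 0.2456] [0.4685 0.3272 0.2467]
246 [0.4663 0.3221 0.2464] [0.468  0.3222 0.2471]
tilt deg -0.3312160731129456
knob [0.4676 0.3654 0.2512] bar end ~ [0.473 0.363 0.237]
```

View pics/s5c.png

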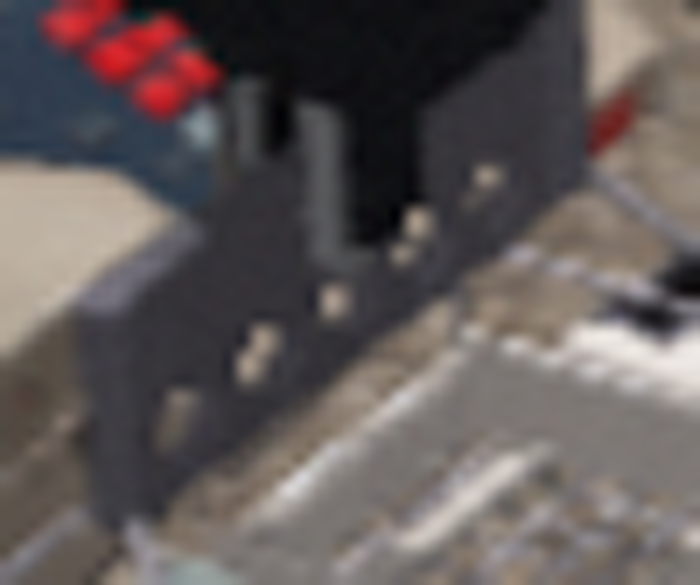

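```bash
python3 - <<'E'
from h import *
P,im,D=load("s5"); f,cx,cy,R,t=P; o=-R.T@t
n=np.array([.995,-.099,0]); p0=np.array([.4656,.2993,0])
for x,y in((178,418),(257,352),(335,300),(413,235),(485,178)):
    u,v=240+x/14-.5,225+y/13-.5; d=R.T@np.array([(u-cx)/f,(v-cy)/f,1]); p=o+d*((p0-o)@n)/(d@n); print(p.round(4), "along",((p-p0)@np.array([.099,.995,0])).round(4))
E
```

```text
[0.4699 0.3425 0.2075] along 0.0434
[0.4677 0.32   0.2089] along 0.0208
[0.4654 0.2972 0.2075] along -0.0021
[0.463  0.2734 0.2089] along -0.026
[0.4608 0.2507 0.2096] along -0.0489
```

```bash
python3 - <<'E'
from h import *
for n in("w4","w5"):
    P,im,D=load(n); X=cloud(P,D); m=(X[...,0]>.42)&(X[...,0]<.55)&(X[...,1]>-.2)&(X[...,1]<.5)&(abs(X[...,2])<.008); print(n,np.nanmedian(X[m][:,2]))
q=Q(np.radians(-1.6))
r.line_to([.47,-.307,.223],.28,rotation=q); print(pose())
r.line_to([.554,-.3074,.1955],.15); r.sleep(.3); print(pose())
shot("side","s6"); shot("wrist","w6"); shot("scene","c6")
im=cv2.imread("pics/s6.png")
cv2.imwrite("pics/s6b.png",cv2.resize(im[130:230,250:370],None,fx=6,fy=6,interpolation=cv2.INTER_CUBIC))
E
```

```text
w4 0.0007227034040871584
w5 0.0005313571254956899
(array([ 0.4701, -0.3059,  0.223 ]), array([-0.731,  0.184,  1.586,  0.   ,  1.372, -0.705]), 17.37, array([ 0.4, -0.2, -2.2]), 0.0061)
(array([ 0.5536, -0.3077,  0.1961]), array([-0.644,  0.356,  1.427, -0.   ,  1.358, -0.615]), 18.41, array([-0. , -0.1, -2.2]), 0.0063)
```

View pics/s6b.png

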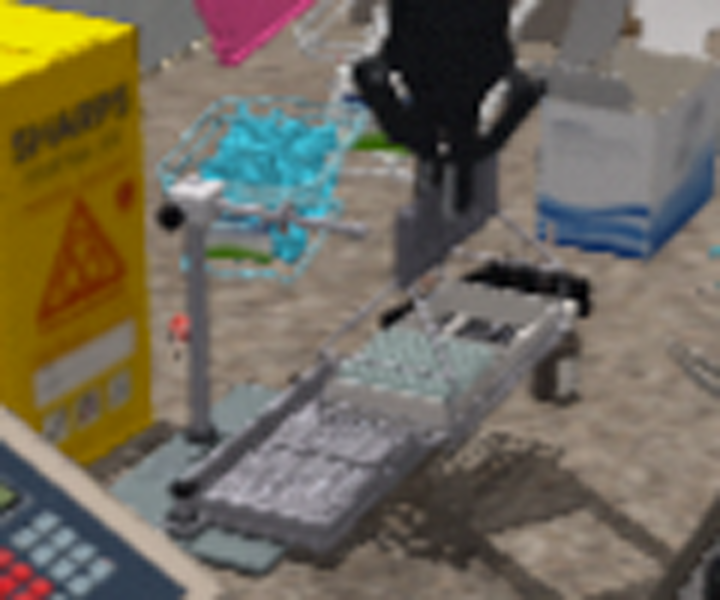

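View pics/w6.png

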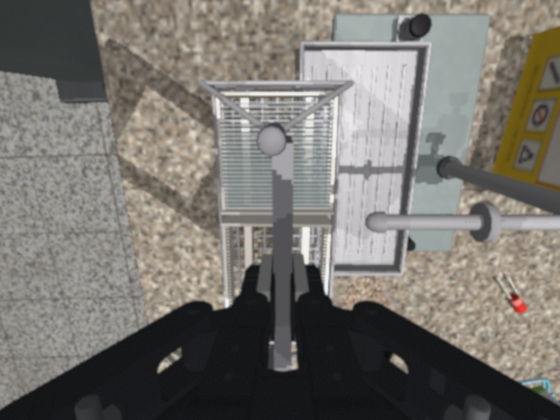

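```bash
python3 - <<'E'
from h import *
P,im,D=load("w6"); X=cloud(P,D)
print("bar", np.median(X[160:250,284],0).round(4), X[155:250:15,284].round(4))
for u in(378,400,420,440,460,500):
    col=X[200:245,u]; k=abs(col[:,2]-.189)<.015; v=200+np.nonzero(k)[0]; print(u,v.min(),v.max(),"top",np.nanmax(col[k][:,2]).round(4),plane(P,u,(v.min()+v.max())/2,.185).round(4))
cv2.imwrite("pics/w6c.png",cv2.resize(im[110:240,240:400,::-1],None,fx=4.5,fy=4.5,interpolation=cv2.INTER_CUBIC))
im=load("c6")[1]; cv2.imwrite("pics/c6c.png",cv2.resize(im[200:330,320:470,::-1],None,fx=5,fy=4.5,interpolation=cv2.INTER_CUBIC))
Pc=load("c6")[0]; print(proj(Pc,[.6,-.287,.185]))
E
```

```text
bar [ 0.5553 -0.2674  0.2194] [[ 0.5558 -0.2483  0.2181]
 [ 0.5556 -0.2539  0.2188]
 [ 0.5555 -0.2595  0.2194]
 [ 0.5553 -0.2655  0.219 ]
 [ 0.5551 -0.2712  0.2204]
 [ 0.555  -0.2778  0.2193]
 [ 0.5548 -0.2841  0.2197]]
378 211 231 top 0.1916 [ 0.6026 -0.2871  0.185 ]
400 214 229 top 0.1906 [ 0.6138 -0.2877  0.185 ]
420 214 229 top 0.191 [ 0.624  -0.2879  0.185 ]
440 214 229 top 0.1903 [ 0.6341 -0.2882  0.185 ]
460 214 229 top 0.19 [ 0.6443 -0.2885  0.185 ]
500 214 230 top 0.1969 [ 0.6646 -0.2894  0.185 ]
(np.float64(365.0496303808121), np.float64(214.4626308072972))
```

View pics/w6c.png

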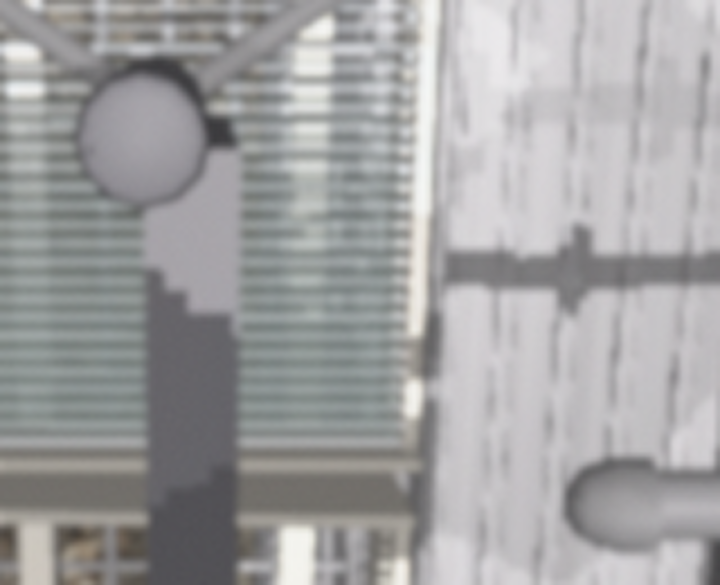

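View pics/c6.png

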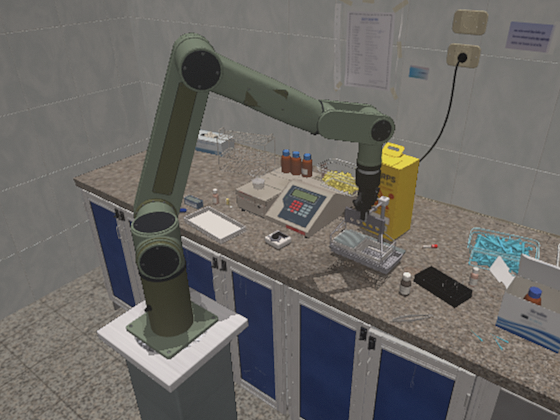

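```bash
python3 - <<'E'
from h import *
P,im,D=load("w4"); X=cloud(P,D)
m=(abs(X[...,2]-.143)<.02)&(abs(X[...,0]-.4655-(X[...,1]-.2997)*.099)<.0035)&(abs(X[...,1]-.2997)<.05); print("w4 bar top",np.percentile(X[m][:,2],[10,50,90]).round(4),m.sum())
P,im,D=load("w6"); X=cloud(P,D)
print("w6 end cast", [plane(P,290,142.2,z).round(4) for z in(.2194,.2229)])
for n,c in(("s0",(.4655,.2997,.099,.143)),("s5",(.4648,.2993,.099,.25)),("s6",(.5536,-.3077,.028,.222))):
    P,im,D=load("side0" if n=="s0" else n); X=cloud(P,D)
    m=(abs(X[...,0]-c[0]-(X[...,1]-c[1])*c[2])<.008)&(abs(X[...,1]-c[1])<.068)&(abs(X[...,2]-c[3]+.02)<.04)
    if n!="s0": m&=(X[...,1]-c[1]>.02)
    z=X[m][:,2]; ys=X[m][:,1]; print(n,m.sum(),"maxz",np.sort(z)[-12:].round(4),"ymax",np.sort(ys)[-5:].round(4))
    m=(abs(X[...,1]+.288)<.012)&(X[...,0]>.60)&(X[...,0]<.65)&(abs(X[...,2]-.187)<.012); z=X[m][:,2]; print(" peg",m.sum(),np.percentile(z,[5,50,95]).round(4))
E
```

```text
w4 bar top [0.138  0.1394 0.1403] 598
w6 end cast [array([ 0.5581, -0.2436,  0.2194]), array([ 0.558 , -0.2433,  0.2229])]
s0 592 maxz [0.1417 0.142  0.1421 0.1423 0.1424 0.1425 0.1425 0.1425 0.1426 0.1427
 0.1433 0.1439] ymax [0.3667 0.367  0.3672 0.3675 0.3676]
 peg 27 [0.1814 0.1863 0.1879]
s5 206 maxz [0.2464 0.2465 0.2466 0.2467 0.2468 0.247  0.2478 0.2491 0.2492 0.2493
 0.2498 0.25  ] ymax [0.3669 0.3669 0.367  0.367  0.3673]
 peg 26 [0.1813 0.1864 0.1894]
s6 67 maxz [0.2187 0.2187 0.2187 0.2188 0.2191 0.2192 0.2198 0.2201 0.2207 0.221
 0.2215 0.2286] ymax [-0.2404 -0.2402 -0.2401 -0.2399 -0.2398]
 peg 25 [0.1807 0.1867 0.189 ]
```

Height estimates disagree: kinematics says +2.5 mm, the side camera about 0 and the wrist −3 mm. The lateral position agrees to under 1 mm. I'll insert under a force guard.

```bash
python3 - <<'E'
from h import *
def tgt(hx,z): return [hx-.0006,-.2072+0*hx-.0215-.08-.028*(hx-.600),z] 
print(tgt(.555,.1955))
print(r.line_to(tgt(.583,.1955),.08,guard=6),pose())
print(r.line_to(tgt(.604,.1955),.03,guard=5),pose())
r.sleep(.2);print(pose())
shot("side","s7"); shot("wrist","w7")
im=cv2.imread("pics/w7.png")
cv2.imwrite("pics/w7c.png",cv2.resize(im[110:270,220:400],None,fx=4,fy=3.7,interpolation=cv2.INTER_CUBIC))
E
```

```text
[0.5544, -0.30744, 0.1955]
False (array([ 0.5823, -0.3081,  0.1952]), array([-0.618,  0.41 ,  1.355, -0.   ,  1.377, -0.59 ]), 19.07, array([-0.6,  0.1, -2.5]), 0.0061)
False (array([ 0.6033, -0.3087,  0.1954]), array([-0.6  ,  0.449,  1.301, -0.   ,  1.393, -0.573]), 19.92, array([-0.3, -0.1, -3.1]), 0.0065)
(array([ 0.6032, -0.3088,  0.1955]), array([-0.601,  0.448,  1.301, -0.   ,  1.393, -0.573]), 20.12, array([ 1. ,  0.6, -3.1]), 0.0063)
```

View pics/w7c.png

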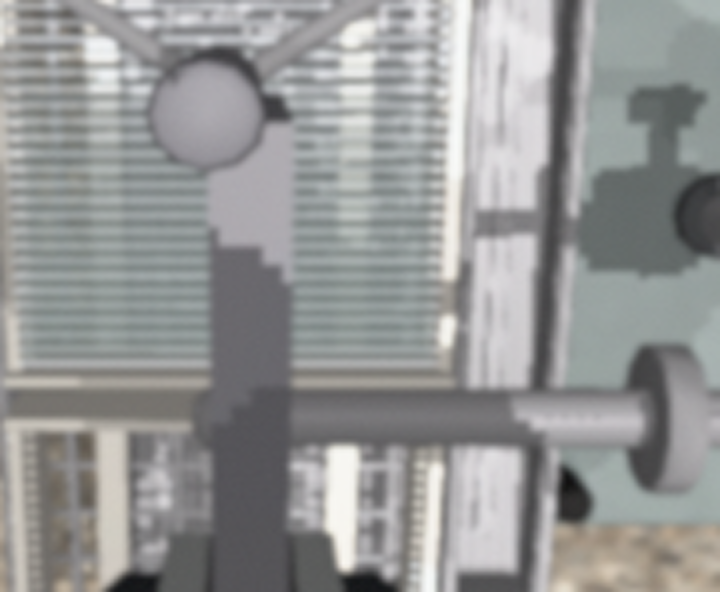

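The tip shows left of the bar at about (205,415) in the crop with no contact force, so it's through the hole. Next I seat, lower and release.

```bash
python3 - <<'E'
from h import *
def tgt(hx,z): return [hx-.0006,-.2072-.0215-.08-.028*(hx-.600),z] 
print(r.line_to(tgt(.6255,.1955),.04,guard=6),pose())
r.sleep(.2); print(pose())
print(r.line_to(tgt(.6255,.1865),.02,guard=2.2),pose())
r.sleep(.3); print(pose())
shot("side","s8"); shot("wrist","w8")
E
```

```text
False (array([ 0.6249, -0.3093,  0.1953]), array([-0.584,  0.49 ,  1.242, -0.   ,  1.41 , -0.556]), 20.91, array([-0.6, -0.4, -2.7]), 0.0061)
(array([ 0.6247, -0.3094,  0.1955]), array([-0.584,  0.489,  1.243, -0.   ,  1.41 , -0.556]), 21.11, array([ 0.7, -0.8, -2.9]), 0.0064)
True (array([ 0.6251, -0.3097,  0.1934]), array([-0.584,  0.491,  1.244, -0.   ,  1.405, -0.556]), 21.38, array([ 0.6, -0.5,  4.2]), 0.0062)
(array([ 0.6251, -0.3097,  0.1933]), array([-0.584,  0.491,  1.244, -0.   ,  1.405, -0.556]), 21.68, array([-0.6, -1.2,  5.6]), 0.0063)
```

View pics/w8.png

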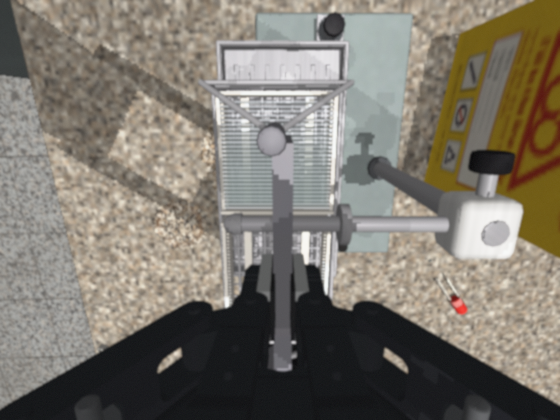

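The vertical force flipped from −2.9 to +5.6 N after 2 mm, so the carrier rests on the peg. Releasing gently.

```bash
python3 - <<'E'
from h import *
p=np.array([.6249,-.3094,.1945]); r.line_to(p,.02); print(pose())
r.grip(.02); print(pose()); r.sleep(.3)
r.line_to(p+[0,0,.05],.06); r.sleep(.2); print(pose())
shot("side","s9"); shot("wrist","w9")
im=cv2.imread("pics/s9.png")
cv2.imwrite("pics/s9b.png",cv2.resize(im[130:230,230:370],None,fx=5.5,fy=5.5,interpolation=cv2.INTER_CUBIC))
E
```

```text
(array([ 0.6244, -0.3092,  0.1936]), array([-0.584,  0.493,  1.241, -0.   ,  1.413, -0.556]), 22.12, array([-0.4,  0.2, -1.5]), 0.006)
(array([ 0.6249, -0.3094,  0.1946]), array([-0.584,  0.492,  1.24 , -0.   ,  1.413, -0.556]), 22.4, array([ 0.6,  0.2, -0.8]), 0.0203)
(array([ 0.6247, -0.3092,  0.2438]), array([-0.584,  0.46 ,  1.185, -0.   ,  1.502, -0.556]), 23.88, array([ 0.1,  0.3, -0.2]), 0.02)
```

View pics/s9b.png

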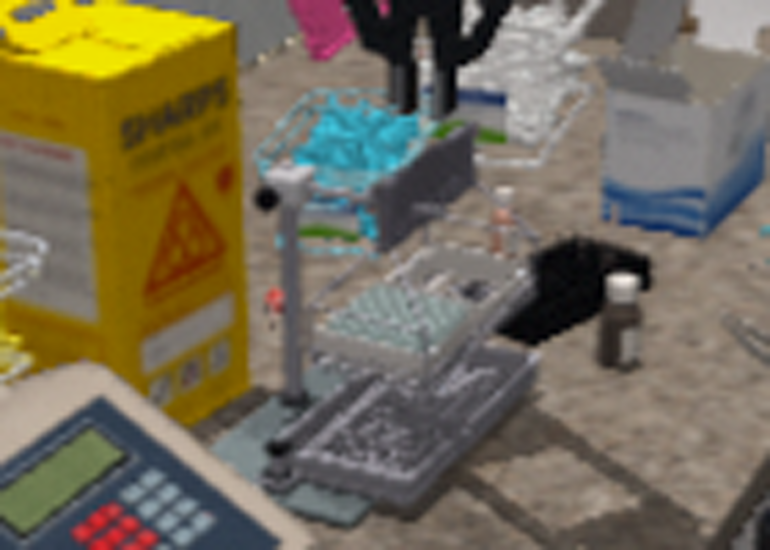

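View pics/w9.png

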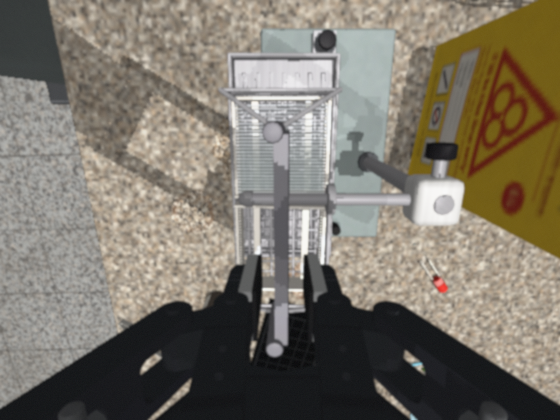

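```bash
python3 - <<'E'
from h import *
P,im,D=load("w9"); X=cloud(P,D); pts=X[150:250,281]; pts=np.r_[pts,X[320:345,281]]
pts=pts[abs(pts[:,2]-.217)<.012]; k=np.polyfit(pts[:,1],pts[:,2],1); print("bar tilt deg",np.degrees(np.arctan(k[0])).round(2),len(pts),pts.mean(0).round(4))
p=r.read_state()["eef_pos"]
r.line_to([p[0]-.06,p[1],.30],.2); r.grip(0)
r.reach([.505,.025,.12],Q(0)); r.line_to([.505,.025,.055],.15); print(pose())
print(r.line_to([.505,.025,.0325],.04,guard=14),pose()); r.sleep(.3); print(pose())
shot("side","s10")
r.line_to([.505,.025,.12],.15)
r.reach([.48,-.05,.33],Q(0)); r.sleep(.2); print(pose())
shot("wrist","w11"); shot("side","s11"); shot("scene","c11")
for n,b in(("s10",(210,290,250,350)),("s11",(130,260,220,390))):
    im=cv2.imread(f"pics/{n}.png")[b[0]:b[1],b[2]:b[3]]; cv2.imwrite(f"pics/{n}b.png",cv2.resize(im,None,fx=4.5,fy=4.5,interpolation=cv2.INTER_CUBIC))
E
```

```text
bar tilt deg -0.65 124 [ 0.6239 -0.2977  0.217 ]
(array([0.5058, 0.0244, 0.0555]), array([-0.123,  0.285,  1.853, -0.   ,  1.002, -0.122]), 26.88, array([ 0.3, -0.8, -0.8]), 0.0002)
True (array([0.5058, 0.025 , 0.034 ]), array([-0.122,  0.322,  1.861,  0.   ,  0.957, -0.122]), 27.44, array([-1.4,  0.3,  6.5]), -0.0)
(array([0.5059, 0.025 , 0.034 ]), array([-0.122,  0.322,  1.861, -0.   ,  0.957, -0.122]), 27.74, array([-0.9, -0.7,  6.3]), 0.0002)
(array([ 0.4792, -0.0493,  0.3275]), array([-0.283, -0.053,  1.623,  0.   ,  1.577, -0.283]), 29.62, array([-0.7, -0.1, -0.3]), 0.0)
```

View pics/s10b.png

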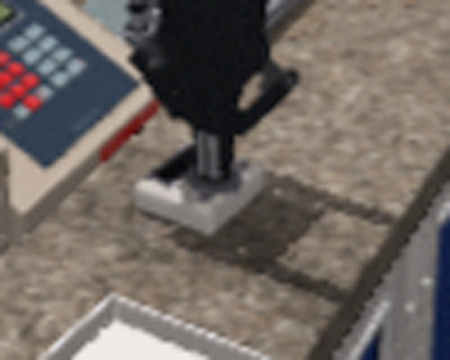

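View pics/s11b.png

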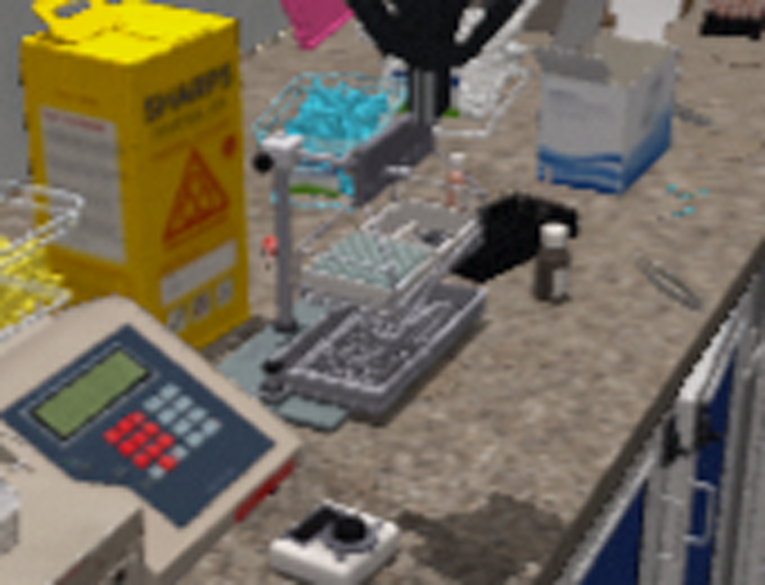

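View pics/w11.png

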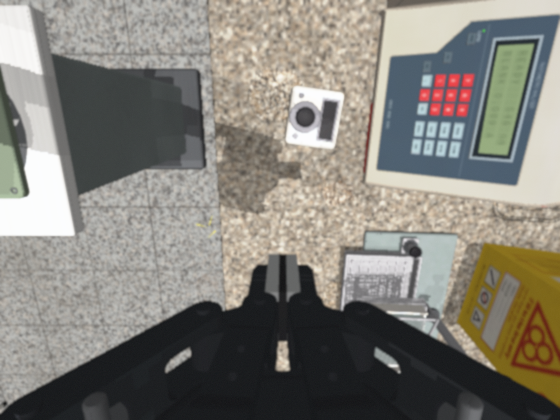

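```bash
python3 - <<'E'
from h import *
P,im,D=load("s11"); X=cloud(P,D)
m=(abs(X[...,0]-.624)<.012)&(X[...,1]>-.38)&(X[...,1]<-.235)&(X[...,2]>.165)&(X[...,2]<.228)
z=X[m]; 
for a in np.arange(-.38,-.24,.02):
    k=(z[:,1]>=a)&(z[:,1]<a+.02)
    if k.sum(): print(round(a+.01,3),k.sum(),z[k][:,2].max().round(4))
print(pose()); r.sign_off()
E
```

```text
-0.37 21 0.195
-0.35 19 0.2153
-0.33 24 0.217
-0.31 27 0.2177
-0.29 32 0.2174
-0.27 32 0.2177
-0.25 39 0.2201
-0.23 13 0.2182
(array([ 0.4798, -0.0496,  0.3289]), array([-0.283, -0.054,  1.621,  0.   ,  1.577, -0.283]), 29.77, array([-0.5, -0.2,  1.3]), -0.0006)
the job is handed in; nothing more can be done
```

The job is handed in at about 30 s of the 58 s allowed. My last checks showed nothing wrong, but `sign_off` gives no verdict.

- **Drip tray:** I pushed it round until the guard stopped it at its stop. Afterwards its front wall stood at 88.2°, which matches the peg's measured −1.6° yaw.
- **Carrier:** I lifted it by the middle of the bar and hung it by the hole next to the middle on the full rack's side, since the centre of gravity lies about 23 mm that way. While I lowered it, the vertical force flipped from −2.9 N to +5.6 N, showing the peg had taken the weight. After release, the wrist view gave a bar tilt of about 0.65°, and the side view agreed it was level. Both racks were in the basket and the carrier was clear of the tray.
- **Timer:** I pressed the button to a tool-tip height of 34 mm, which is its full 6 mm. The guard tripped at 14 N, and it then held at about 6.4 N for 0.3 s.
- **Bystanders:** I never touched the other things. The dark vial and forceps look unmoved in the last picture; I didn't re-measure any of the five.

**Disagreement:** before threading, my hole-height estimates differed by about 5 mm: arm position +2.5 mm, side camera about 0, wrist camera −3 mm. I went in under a force guard; it met no contact, and the hole met the peg after about 2 mm of lowering.

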